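Press re-shelled key fobs shut and tip them into the outgoing tote

ROBOT

A 7-joint arm with a two-finger parallel gripper is mounted at the origin on a cart in front of the work surface, level with it; the furniture and walls round the work are solid. World frame = base frame: x ahead of the robot, y to its left, z up, the work surface at z = 0. Lengths are in m, angles in rad, forces in N, time in s.
With the tool pointing down it reaches from about 0.4 to 0.85 m from the base axis. Payload 10.4 kg.
Tool frame: the origin (TCP) lies at the very end of the fingers, on their centre line; the grasp point (between the pads) lies 19 mm behind it (grip_point_offset is the distance from the TCP to the grasp point, in m); z points along the fingers, y is the line along which they close (so a half turn about z gives the same grasp; the last joint's range is limited). The gripper opens to 87 mm and grips with 3 to 60 N. Pads are 19 mm wide; open, the fingers measure 117 mm over their backs; the gripper's body (75 mm by 190 mm) begins 51 mm behind the grasp point.
Start: joints at [1.096, 0.332, -0.065, 1.46, 0.022, 1.35, -0.088], TCP at [0.273, -0.562, 0.223] pointing down, gripper open.
Joint ranges: [-2.6, 2.6], [-0.5, 2.12], [-1.47, 1.34], [0.16, 2.42], [-1.27, 4.41], [0.06, 2.06], [-2.6, 2.6]. Speed limits (rad/s): [2.22, 2.22, 2.79, 2.79, 3.14, 3.14, 3.14].

INTERFACE

Orientations are given as a unit quaternion [x, y, z, w].
In Python, from bench import * gives the robot as it stands.
- The arm moves only by the tool play_rows, never from a script. Its argument "increments" is text: rows parted by semicolons, each of 7 numbers parted by spaces: the turn, a rotation vector about the tool's x, y, z in rad, then the shift along the tool's x, y, z in m, then the opening, from 0 (shut) to 1 (fully open). A call has 1 to 8 rows; each row is the pose to reach, as a shift and turn from the pose commanded when the call began, along the tool's axes at that moment; what a row does not reach only later rows make up. A row lasts 1/10 s, in which the tool goes at most 50 mm and 8.59 degrees, less where a joint would pass 70% of its speed; a pose out of reach is approached as far as the arm can. A call with a gripper value outside its range is refused whole. The fingers move at their own pace and stop on an object; "grip_force" is the grip in N (left out, the last holds). Time passes only in rows, so rows that repeat a pose let the fingers close. It gives the time, the measured TCP pose, the force, the opening and the grip force at its end, in the units of the state.
- read_state(): the state, without advancing time (a new reading comes with each control period).
- camera(name): name is "side" or "top" or "wrist"; returns a dict with "color" (420x560x3 uint8, red, green, blue), "fx", "fy", "cx", "cy" (pixels), "camera_from_world" (4x4, takes a point from world to camera coordinates); the wrist camera has in their place "mount" (4x4, takes a point from camera to tool coordinates, whose origin is the TCP and whose axes are the flange's). Camera axes: x right, y down, z forward; pixel columns grow to the right and rows downward; lengths in m; the calibration is good to about 2 mm. A picture is of the moment at which its call begins: read the wrist's pose just before it. There is no depth.
- close_job(): hands the job in; it is judged then, once.
The state is a dict: "time": time; "joint_positions": joint angles; "joint_vel": joint speeds; "joint_torque": joint torques, N m; "ee_pos": TCP position; "eef_rot": TCP orientation; "ft_force": force on the tool from outside, world axes, zero at the start; "torque": the same for the moment, N m; "width": finger opening in m; "grip_force": force on a finger pad.
Only numpy, scipy, OpenCV 4.12 (cv2) and the standard library are available. Lean on these libraries where they do the work, as an engineer would, in place of code of your own. Each camera call takes 0.05 s, during which the arm holds its last target. There are 200 camera calls.

TASK

Lay all the re-shelled key fobs flat in the work tray on the sprung hand press, then take the press block by its grip and press every fob at once, squarely, until the sprung bed is fully down and level, keeping it down for about three seconds so the glued shells close. Stand the block back upright on the desk, then carry the loaded tray by its handle to the outgoing tote and tip all the fobs out over its open edge into the tote. Finish with the empty tray seated back between the stops on the press bed, without shoving or knocking over the jar, the bottle, the multimeter or the side cutters.

Things in the scene. Friction and masses are not known exactly. Their poses are not given: they have to be found in the camera images.
- fob_1: black key fob, a flat pebble 36 x 72 x 14 mm, 0.06 kg; origin under its centre, x across the 36 mm width (grasp here), y along its length, z up. Two or three of the fobs fob_1..fob_3 are present
- fob_2: as fob_1
- fob_3: as fob_1
- bed_centre (a point): centre of the top face of the hand press's sprung bed, an aluminium plate 130 (x) x 222 (y) x 8 mm on a grey base 150 x 230 mm; 46 mm above the desk when up; x, y, z turn with the press and tilt with the bed. Eight low stops (6 mm high) round the tray's place leave it about 4 mm play (stops' inner faces at x = +-50 mm, y = +-101 mm)
- bed (a joint): sprung bed's travel, m: 0 up, 0.012 fully down on its stops; carries about 5 N before it moves and takes about 18 N in all (weights on it included) to bottom out. The bed can also tilt a few degrees on its four springs if pressed off centre
- tray: steel work tray, sheet 90 (x) x 194 (y) mm, floor 3 mm thick, lips 11 mm high over the underside and 3 mm thick at -x and both y sides, open at +x; inside 88 x 188 mm; 0.30 kg; origin under the centre of the floor, z up. It starts seated on the press bed, x axes alike, origin at bed_centre
- tray_grip (a point): middle of the tray's black handle, a flat-sided bar 82 mm long (x), 24 mm wide (y), 18 mm high, running out from the tray at -x: 100 mm behind the tray's origin and 17 mm above its underside; axes as the tray's; pinch it across y, at any slant
- tray_mouth (a point): middle of the tray's open edge, 45 mm in +x from its origin on the floor's top; axes as the tray's
- press_block: press block: flat plate 64 (x) x 172 (y) x 14 mm, aluminium with a rubber underside, and a wooden grip on a short stem on top; 56 mm high in all, 0.42 kg; origin under the centre of its flat face, z up
- block_grip (a point): middle of the block's wooden grip, a bar 66 mm long along the block's x, 24 mm wide (y), 20 mm high, 46 mm above the block's underside; axes as the block's; pinch it across y
- tote_floor (a point): centre of the inner floor of the open grey outgoing tote, 18 mm above the desk; tote outside 150 (x) x 230 (y) x 66 mm high with a rim 6 mm wide round it, inside 142 x 222 mm; fixed; its -x long side faces the robot
- multimeter: yellow multimeter 140 x 69 x 42 mm lying on the desk, bystander; origin under its centre
- paste_jar: small jar with a red lid, 54 mm across, 65 mm high, bystander; origin under its centre
- flux_bottle: small white bottle with a yellow cap, 46 mm across, 95 mm high, bystander; origin under its centre
- side_cutters: red-handled side cutters 53 x 157 x 12 mm lying on the desk, bystander; origin under its centre

How it is judged:
On the way, in this order (a step that is already met when the one before it is completed fails the run):
1. all the fobs lie in the tray, the tray seated on the press bed (x of fob_1 in the frame of tray between -0.05 and 0.045 m and y of fob_1 in the frame of tray between -0.085 and 0.085 m and z of fob_1 in the frame of tray between -0.003 and 0.009 m and x of fob_2 in the frame of tray between -0.05 and 0.045 m and y of fob_2 in the frame of tray between -0.085 and 0.085 m and z of fob_2 in the frame of tray between -0.003 and 0.009 m and x of fob_3 in the frame of tray between -0.05 and 0.045 m and y of fob_3 in the frame of tray between -0.085 and 0.085 m and z of fob_3 in the frame of tray between -0.003 and 0.009 m and horizontal distance between tray and bed_centre below 0.01 m and z of tray in the frame of bed_centre between -0.003 and 0.003 m), for 0.2 s.
2. the bed is pressed fully down and level by the block, which bears on every fob (value of joint bed above 0.0108 m and angle between bed_centre's own z axis and vertical below 0.035 rad and contact force between press_block and fob_1 above 0.3 N and contact force between press_block and fob_2 above 0.3 N and contact force between press_block and fob_3 above 0.3 N), for 2 s.
3. the tray, with all the fobs still in it, is brought over the tote and begins to tip (x of fob_1 in the frame of tray between -0.05 and 0.045 m and y of fob_1 in the frame of tray between -0.085 and 0.085 m and z of fob_1 in the frame of tray between -0.003 and 0.009 m and x of fob_2 in the frame of tray between -0.05 and 0.045 m and y of fob_2 in the frame of tray between -0.085 and 0.085 m and z of fob_2 in the frame of tray between -0.003 and 0.009 m and x of fob_3 in the frame of tray between -0.05 and 0.045 m and y of fob_3 in the frame of tray between -0.085 and 0.085 m and z of fob_3 in the frame of tray between -0.003 and 0.009 m and horizontal distance between tray_mouth and tote_floor below 0.15 m and height (world z) of tray_mouth above 0.045 m and angle between tray's own z axis and vertical above 0.2 rad).
At the end, for the whole second after the job is handed in: Every fob lies at rest in the tote, below its rim; the empty tray is seated flat on the press bed between the stops (within 10 mm of its centre, under 3 mm proud) and the bed is up again; the press block stands upright on the desk (x of fob_1 in the frame of tote_floor between -0.072 and 0.072 m and y of fob_1 in the frame of tote_floor between -0.112 and 0.112 m and z of fob_1 in the frame of tote_floor between -0.005 and 0.045 m and linear speed of each of fob_1, fob_2, fob_3, tray, press_block below 0.03 m/s and x of fob_2 in the frame of tote_floor between -0.072 and 0.072 m and y of fob_2 in the frame of tote_floor between -0.112 and 0.112 m and z of fob_2 in the frame of tote_floor between -0.005 and 0.045 m and x of fob_3 in the frame of tote_floor between -0.072 and 0.072 m and y of fob_3 in the frame of tote_floor between -0.112 and 0.112 m and z of fob_3 in the frame of tote_floor between -0.005 and 0.045 m and horizontal distance between tray and bed_centre below 0.01 m and z of tray in the frame of bed_centre between -0.003 and 0.003 m and value of joint bed below 0.004 m and height (world z) of press_block below 0.006 m and angle between press_block's own z axis and vertical below 0.1 rad); the robot touches nothing.
It fails at once if a bystander (multimeter, cutters, jar or bottle) is shoved more than 4 cm or knocked over (distance of any of multimeter, paste_jar, flux_bottle, side_cutters from where it was at the start of the episode above 0.04 m or angle between any of paste_jar, flux_bottle's own z axis and vertical above 0.6 rad).
Of fob_1, fob_2, fob_3 only 2 to 3 are there at a start; the rules pass over those that are not, and their reading is None.
At some moment in a run one of press_block may be knocked a few centimetres aside while the robot is not near it.
It also fails if it takes over 210 s, if anything falls off the work surface, if the arm or the gripper's body presses on something with over 40 N, if the wrist force passes 120 N, or if a joint passes its speed limit or range.

## Working session

There is one attempt and no reset: what is moved stays moved. The work goes in short steps, Python scripts to look and compute and a tool call to move; the robot and the scene stay as the last step left them, time stands still between calls to the robot, and variables do not carry over. Pictures are saved under pics/ and viewed, at most 18 in all, crops included, and the job is handed in when it is done.

Besides the shell and the picture viewer there is one more tool, called after "Call:" as name(argument=value, ...) on one line, values as JSON. play_rows: Moves the arm, as the interface text tells. Its arguments: {"type":"object","properties":{"increments":{"type":"string"},"grip_force":{"type":"number"}},"required":["increments"]}

```bash
mkdir -p pics; ls
python3 - <<'E'
from bench import *
import cv2
s=read_state(); print({k:(v if not hasattr(v,'__len__') else [round(float(x),3) for x in v]) for k,v in s.items()})
for n in ("top","side"):
    c=camera(n); cv2.imwrite(f"pics/{n}0.png",c["color"][:,:,::-1])
    print(n,c["fx"],c["fy"],c["cx"],c["cy"],c["camera_from_world"])
E
```

```text
pics
{'time': 0.0, 'joint_positions': [1.096, 0.333, -0.065, 1.461, 0.022, 1.35, -0.089], 'joint_vel': [-0.001, -0.001, -0.0, 0.002, 0.0, 0.001, 0.002], 'joint_torque': [0.002, -62.326, 0.026, -38.988, -0.061, 0.04, 0.0], 'ee_pos': [0.273, -0.562, 0.222], 'eef_rot': [0.975, 0.224, -0.0, -0.001], 'ft_force': [0.305, -1.098, 0.489], 'torque': [0.017, -0.002, -0.039], 'grip_force': 0.0, 'width': 0.08715144411841028}
top 469.22965756007216 469.22965756007216 290.38643411377325 209.33454098557104 [[ 0.01674059 -0.99971348  0.01710851 -0.1463896 ]
 [-0.98422528 -0.0194905  -0.17584286  0.5966935 ]
 [ 0.17612593 -0.01389491 -0.98426957  1.21761158]
 [ 0.          0.          0.          1.        ]]
side 506.2092258217604 506.2092258217604 285.31461657756904 209.5827545979797 [[-0.25734085 -0.96623648 -0.0127574   0.05255301]
 [-0.86790632  0.23691662 -0.43658807  0.55672256]
 [ 0.42486976 -0.10127972 -0.89957107  1.57185303]
 [ 0.          0.          0.          1.        ]]
```

View pics/top0.png

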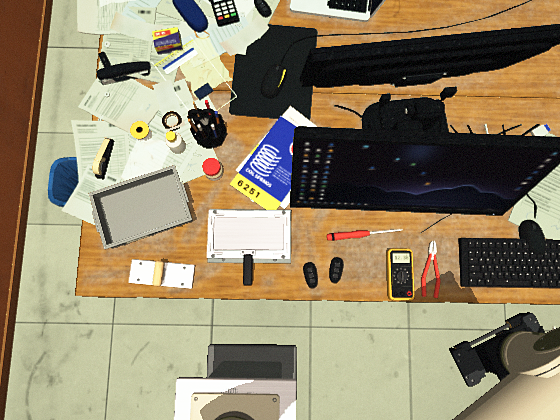

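View pics/side0.png

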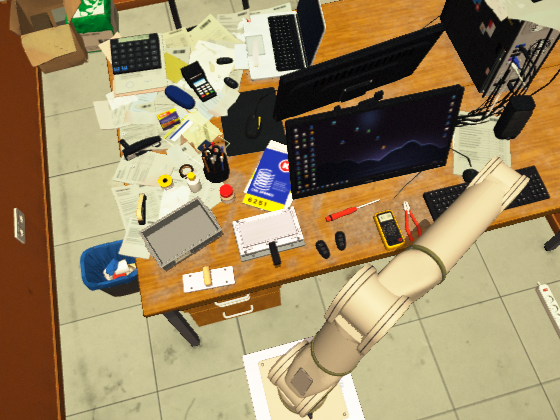

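The top view shows two fobs at about (310,274) and (336,269). The press with the tray is at (248,232), with its handle pointing down to (248,270). The block is at (161,273), the tote at (141,206), the jar at (212,168), the bottle at (173,140), the multimeter at (400,273) and the cutters at (431,268). The side view confirms there are only two fobs.

```bash
cat > h.py <<'E'
from bench import *
import cv2, numpy as np
from scipy.spatial.transform import Rotation as R
def ray(c,u,v):
    M=np.array(c["camera_from_world"]); d=np.linalg.inv(M)[:3,:3]@[(u-c["cx"])/c["fx"],(v-c["cy"])/c["fy"],1]
    return np.linalg.inv(M)[:3,3],d
def onz(c,u,v,z):
    o,d=ray(c,u,v); return o+d*(z-o[2])/d[2]
def wrist():
    s=read_state(); c=camera("wrist"); T=np.eye(4); T[:3,:3]=R.from_quat(s["eef_rot"]).as_matrix(); T[:3,3]=s["ee_pos"]
    c["camera_from_world"]=np.linalg.inv(T@np.array(c["mount"])); return c
def proj(c,p):
    q=np.array(c["camera_from_world"])@[*p,1]; return c["cx"]+c["fx"]*q[0]/q[2],c["cy"]+c["fy"]*q[1]/q[2]
def rect(c,m,z,roi=None,minA=60):
    "min-area rectangles of mask blobs, on plane z: centre, long-axis yaw, sizes"
    m=m.astype(np.uint8)
    if roi: k=np.zeros_like(m); x0,y0,x1,y1=roi; k[y0:y1,x0:x1]=1; m=m*k
    out=[]
    for q in cv2.findContours(m,cv2.RETR_EXTERNAL,cv2.CHAIN_APPROX_NONE)[0]:
        if cv2.contourArea(q)<minA: continue
        P=np.array([onz(c,u,v,z)[:2] for u,v in q[:,0]])*1000
        (x,y),(w,h),a=cv2.minAreaRect(P.astype(np.float32))
        if w<h: w,h,a=h,w,a+90
        out.append((np.round([x,y],1),round((a+90)%180-90,1),np.round([w,h],1),q[:,0].mean(0).round()))
    return out
E
python3 - <<'E'
from h import *
for n,rois in (("top",dict(fob=(295,250,350,295),handle=(240,250,258,290))),("side",dict(fob=(310,225,350,265),handle=(266,238,290,270)))):
    c=camera(n); I=c["color"].astype(int); h=cv2.cvtColor(c["color"],cv2.COLOR_RGB2HSV)
    dark=I.max(2)<75
    for k,r in rois.items(): print(n,k,rect(c,dark,.010 if k=="fob" else .070,r,30))
    if n=="top":
        print("press",rect(c,(h[...,1]<60)&(I.min(2)>110),.05,(200,200,300,270),300))
        print("block",rect(c,(h[...,1]<60)&(I.min(2)>120),.012,(120,250,205,295),100))
        print("blockgrip",rect(c,(h[...,1]>60)&(I.max(2)>150),.05,(150,258,168,290),50))
        cv2.imwrite("pics/crop.png",cv2.resize(c["color"][150:300,80:350,::-1],None,fx=2.9,fy=2.9,interpolation=cv2.INTER_CUBIC))
        for k,u,v,z in (("jar",212,168,.05),("bottle",173,137,.06),("mm",400,273,.04),("desk edge",250,298,0),("cutters",431,268,0)): print(k,onz(c,u,v,z).round(3))
E
```

```text
top fob [(array([ 426.9, -195. ]), 14.8, array([69.7, 35.4]), array([310., 274.])), (array([ 441.9, -262.8]), -0.2, array([68.4, 35.8]), array([335., 269.]))]
top handle [(array([436.1, -25.8]), 1.8, array([78. , 23.6]), array([248., 269.]))]
press [(array([527. , -24.5]), -89.0, array([222.4, 143.2]), array([250., 236.]))]
block [(array([419.6, 167.8]), 85.3, array([82.6, 65. ]), array([178., 275.])), (array([427. , 265.6]), -4.2, array([64.7, 64.7]), array([142., 272.]))]
blockgrip [(array([421.2, 210.1]), 4.0, array([83.6, 44.4]), array([157., 275.]))]
jar [0.711 0.082 0.05 ]
bottle [0.795 0.192 0.06 ]
mm [ 0.434 -0.433  0.04 ]
desk edge [ 0.361 -0.03   0.   ]
cutters [ 0.451 -0.53   0.   ]
side fob [(array([ 424.9, -191.6]), 8.3, array([69.2, 35.1]), array([323., 249.])), (array([ 438.9, -262.1]), -7.3, array([69. , 34.1]), array([340., 240.]))]
side handle [(array([431.7, -23.6]), -0.2, array([82.3, 23.2]), array([274., 253.]))]
```

View pics/crop.png

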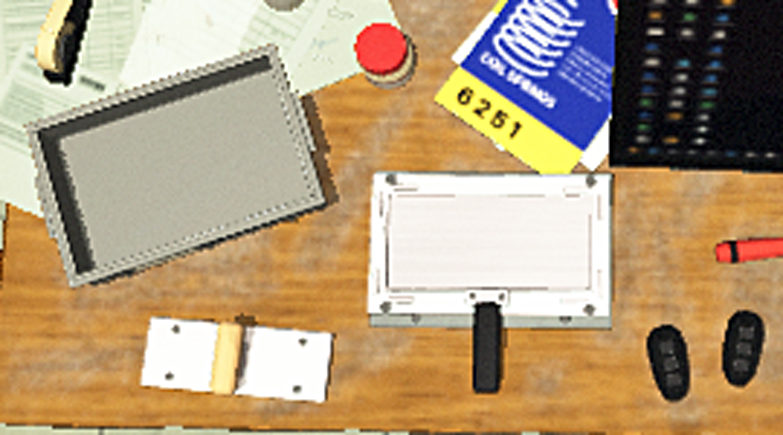

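The crop shows the tote rim's outer corners at (28,123), (275,45), (327,203) and (73,285), the block grip at (228,357), and the tray's open edge facing away from the robot, upwards in the picture. Next I locate the tote and monitor and write a move planner.

```bash
cat >> h.py <<'E'
def plan(p,yaw=0,pitch=0):
    "increments from the measured pose to TCP p, tool down, tool x at yaw deg; pitch>0 nose-down about the tool-heading's left axis"
    s=read_state(); R0=R.from_quat(s["eef_rot"])
    T=R.from_euler('z',yaw,degrees=True)*R.from_euler('y',pitch,degrees=True)*R.from_euler('x',180,degrees=True)
    rv=(R0.inv()*T).as_rotvec(); d=R0.inv().apply(np.array(p)-s["ee_pos"])
    print("t%.1f"%s["time"],"at",np.round(s["ee_pos"],4),"INC",np.round(rv,3),np.round(d,4),"F",np.round(s["ft_force"],1),"w %.3f"%s["width"])
def tri(ca,pa,cb,pb):
    (o,d),(p,e)=ray(ca,*pa),ray(cb,*pb); A=np.stack([d,-e],1); k=np.linalg.lstsq(A,p-o,rcond=None)[0]
    return ((o+d*k[0]+p+e*k[1])/2).round(3),np.linalg.norm(o+d*k[0]-p-e*k[1]).round(4)
E
python3 - <<'E'
from h import *
c=camera("top"); d=camera("side")
P=[onz(c,80+u/2.9,150+v/2.9,.066)[:2] for u,v in((28,123),(275,45),(327,203),(73,285))]
print(np.round(P,3),np.mean(P,0)); P=np.array(P)
v=P[0]-P[2+1]; w=P[1]-P[2]; print("tote yaw",[np.degrees(np.arctan2(a[1],a[0])) for a in (v,w)], [np.linalg.norm(a) for a in (v,P[2]-P[3])])
print("mon low-left",tri(c,(291,208),d,(290,197)),"upleft",tri(c,(295,127),d,(287,122)),"lowright",tri(c,(541,214),d,(448,163)))
print("grip",onz(c,158.6,273.1,.056))
plan((.40,-.262,.20),-4)
E
```

```text
[[0.633 0.404]
 [0.712 0.181]
 [0.563 0.124]
 [0.484 0.35 ]] [0.59779824 0.26463539]
tote yaw [np.float64(19.985266265290537), np.float64(20.808471844373575)] [np.float64(0.1585459291726835), np.float64(0.23894313198821274)]
mon low-left (array([ 0.593, -0.129,  0.123]), np.float64(0.0145)) upleft (array([ 0.703, -0.14 ,  0.405]), np.float64(0.0069)) lowright (array([ 0.568, -0.708,  0.177]), np.float64(0.0767))
grip [0.42176378 0.20823329 0.056     ]
t0.3 at [ 0.2728 -0.5622  0.2223] INC [-0.     0.     0.522] [ 0.2455 -0.2145  0.0224] F [-0.4  0.8  0.4] w 0.087
```

Call:
play_rows(increments="0 0 0.52 0.245 -0.214 0.022 1;0 0 0.52 0.245 -0.214 0.022 1;0 0 0.52 0.245 -0.214 0.022 1;0 0 0.52 0.245 -0.214 0.022 1;0 0 0.52 0.245 -0.214 0.022 1;0 0 0.52 0.245 -0.214 0.022 1;0 0 0.52 0.245 -0.214 0.022 1;0 0 0.52 0.245 -0.214 0.022 1")

```text
time: 1.1
ee_pos: [0.4018, -0.2585, 0.2007]
eef_rot: [1.0, -0.031, 0.0, -0.0]
ft_force: [0.2, -0.7, 0.8]
width: 0.0867
grip_force: 0.0
```

Call:
play_rows(increments="0 0 0 0 0 0 1;0 0 0 0 0 0 1")

```text
time: 1.3
ee_pos: [0.3993, -0.264, 0.2006]
eef_rot: [0.999, -0.035, -0.0, 0.0]
ft_force: [0.3, -0.9, 0.0]
width: 0.0867
grip_force: 0.0
```

Run:
```python
from h import *
plan((.40,-.262,.20),-4)
c=wrist(); cv2.imwrite("pics/w1.png",c["color"][:,:,::-1])
I=c["color"].astype(int)
for r in rect(c,I.max(2)<75,.008,None,400): print(r)
```

```text
t1.3 at [ 0.3993 -0.264   0.2006] INC [ 0.  0. -0.] [ 0.0005 -0.002   0.0006] F [ 0.3 -0.9  0. ] w 0.087
(array([ 188.6, -247.1]), 86.1, array([875.6, 301. ]), array([303., 313.]))
(array([ 426. , -194.8]), 12.5, array([71. , 36.7]), array([222., 173.]))
(array([428.2,  20.4]), 1.1, array([95.4, 37.5]), array([ 49., 183.]))
(array([ 441.6, -264.7]), -4.8, array([70.1, 36. ]), array([278., 156.]))
(array([ 430. , -450.5]), 0.7, array([133.8,  59.8]), array([434., 153.]))
```

View pics/w1.png

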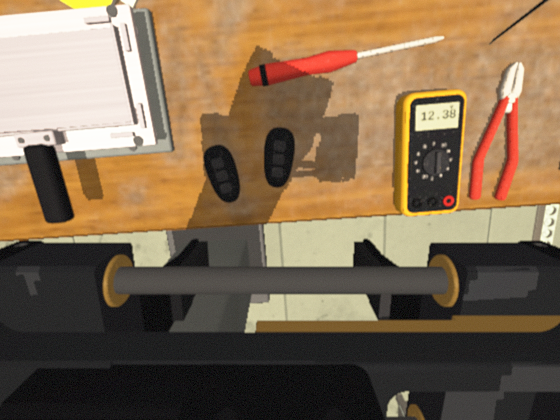

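The wrist view shows fob_1 at (222,173) and fob_2 at (278,156), with clear gaps between them. I'll descend on fob_2 first.

Call:
play_rows(increments="0 0 -0.01 0.042 -0.002 0.1 0.62;0 0 -0.01 0.042 -0.002 0.1 0.62;0 0 -0.01 0.042 -0.002 0.12 0.62;0 0 -0.01 0.042 -0.002 0.14 0.62;0 0 -0.01 0.042 -0.002 0.16 0.62;0 0 -0.01 0.042 -0.002 0.18 0.62;0 0 -0.01 0.042 -0.002 0.197 0.62;0 0 -0.01 0.042 -0.002 0.197 0.62", grip_force=20)

```text
time: 2.15
ee_pos: [0.4408, -0.2645, 0.0019]
eef_rot: [1.0, -0.03, -0.001, -0.0]
ft_force: [-0.6, 0.1, 0.3]
width: 0.054
grip_force: 0.0
```

Call:
play_rows(increments="0 0 0 0 0 0 0.62;0 0 0 0 0 0 0.2;0 0 0 0 0 0 0.2;0 0 0 0 0 0 0.2;0 0 0 0 0 0 0.2;0 0 0 0 0 0 0.2")

```text
time: 2.75
ee_pos: [0.4421, -0.2639, 0.004]
eef_rot: [1.0, -0.029, 0.0, 0.0]
ft_force: [-1.7, 1.1, 4.7]
width: 0.0349
grip_force: 19.8
```

Call:
play_rows(increments="0 0 0 0 0 -0.05 0.2;0 0 0 0 0 -0.1 0.2;0 0 0 0 0 -0.15 0.2;0 0 0 0.02 -0.08 -0.2 0.2;0 0 0 0.02 -0.12 -0.22 0.2;0 0 0 0.02 -0.16 -0.22 0.2;0 0 0 0.02 -0.2 -0.22 0.2;0 0 0 0.02 -0.2 -0.22 0.2")

```text
time: 3.55
ee_pos: [0.474, -0.0597, 0.2246]
eef_rot: [1.0, -0.026, 0.001, -0.0]
ft_force: [0.0, -0.3, -0.7]
width: 0.0349
grip_force: 19.8
```

Call:
play_rows(increments="0 0 0 0 0 0 0.2;0 0 0 0 0 0 0.2;0 0 0 0 0 0 0.2")

```text
time: 3.85
ee_pos: [0.4732, -0.0666, 0.2232]
eef_rot: [1.0, -0.03, -0.0, 0.0]
ft_force: [-1.2, 0.7, -0.8]
width: 0.0345
grip_force: 19.8
```

Run:
```python
from h import *
plan((.531,-.066,.12),1)
c=wrist(); cv2.imwrite("pics/w2.png",c["color"][:,:,::-1])
for x in (-.05,.045):
  for y in (-.097,.097): print(np.round(proj(c,(.533+x,-.024+y,.049)),0))
```

```text
t3.9 at [ 0.4732 -0.0666  0.2232] INC [ 0.     0.001 -0.078] [ 0.0577 -0.0041  0.1032] F [-1.2  0.7 -0.8] w 0.034
[327. 184.]
[162. 194.]
[325.  97.]
[148. 108.]
```

View pics/w2.png

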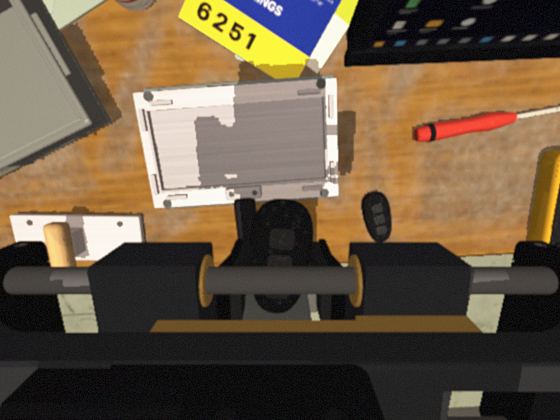

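The wrist view shows the bed plate's corners at about (135,94), (337,78), (339,193) and (155,208), with the fob held between the pads.

Run:
```python
from h import *
c=wrist(); t=camera("top")
P=np.array([onz(c,u,v,.046)[:2] for u,v in((135,94),(337,78),(339,193),(155,208))])
print(P.round(3),P.mean(0).round(4)); d=P[0]-P[1]; e=P[3]-P[2]; print([np.degrees(np.arctan2(-a[0],a[1])) for a in(d,e)])
m=(c["color"].min(2)>195).astype(np.uint8)
P=np.array([onz(t,80+u/2.9,150+v/2.9,.046)[:2] for u,v in((370,172),(612,172),(611,313),(370,315))])
print(P.round(3),P.mean(0).round(4))
# tray inner floor corners in top crop
P=np.array([onz(t,80+u/2.9,150+v/2.9,.055)[:2] for u,v in((386,195),(596,193),(596,288),(386,290))]); print(P.round(3),P.mean(0).round(4))
for dx,dy in((-.002,-.042),(-.002,.042)):
  plan((.531+dx,-.024+dy,.10),1)
```

```text
[[ 0.594  0.086]
 [ 0.597 -0.135]
 [ 0.471 -0.136]
 [ 0.465  0.086]] [ 0.5317 -0.0248]
[np.float64(0.742220471939641), np.float64(1.3338678346493016)]
[[ 0.596  0.09 ]
 [ 0.601 -0.137]
 [ 0.469 -0.139]
 [ 0.463  0.083]] [ 0.5321 -0.0258]
[[ 0.573  0.072]
 [ 0.579 -0.123]
 [ 0.491 -0.124]
 [ 0.485  0.068]] [ 0.532  -0.0266]
t4.0 at [ 0.4733 -0.0663  0.2233] INC [-0.     0.    -0.078] [ 0.0556 -0.0036  0.1232] F [ 0.6  0.4 -0.5] w 0.034
t4.0 at [ 0.4733 -0.0663  0.2233] INC [-0.     0.    -0.078] [ 0.0506 -0.0874  0.1232] F [ 0.6  0.4 -0.5] w 0.034
```

Call:
play_rows(increments="0 0 -0.078 0.0577 -0.002 0.02 0.2;0 0 -0.078 0.0577 -0.002 0.06 0.2;0 0 -0.078 0.0577 -0.002 0.09 0.2;0 0 -0.078 0.0577 -0.002 0.12 0.2;0 0 -0.078 0.0577 -0.002 0.14 0.2;0 0 -0.078 0.0577 -0.002 0.155 0.2;0 0 -0.078 0.0577 -0.002 0.165 0.2;0 0 -0.078 0.0577 -0.002 0.168 0.2")

```text
time: 4.8
ee_pos: [0.531, -0.0668, 0.0549]
eef_rot: [1.0, 0.01, -0.0, -0.0]
ft_force: [0.7, 0.6, -0.5]
width: 0.0348
grip_force: 19.8
```

Call:
play_rows(increments="0 0 0 0 0 0 0.2;0 0 0 0 0 0 0.2")

```text
time: 5.0
ee_pos: [0.5319, -0.0667, 0.0565]
eef_rot: [1.0, 0.01, 0.001, 0.0]
ft_force: [-0.4, 0.2, -0.8]
width: 0.0348
grip_force: 19.8
```

Run:
```python
from h import *
plan((.531,-.0675,.0545),1.3)
```

```text
t5.0 at [ 0.5319 -0.0667  0.0565] INC [ 0.    -0.002 -0.003] [-0.0009  0.0008  0.002 ] F [-0.4  0.2 -0.8] w 0.035
```

Call:
play_rows(increments="0 0 0 -0.001 0.001 0.002 0.2;0 0 0 -0.001 0.001 0.002 0.2;0 0 0 -0.001 0.001 0.002 0.58;0 0 0 -0.001 0.001 0.002 0.58;0 0 0 -0.001 0.001 0.002 0.58;0 0 0 -0.001 0.001 0.002 0.58")

```text
time: 5.6
ee_pos: [0.5303, -0.0675, 0.0536]
eef_rot: [1.0, 0.01, 0.0, 0.0]
ft_force: [-0.3, 0.2, -0.5]
width: 0.0495
grip_force: 0.0
```

Call:
play_rows(increments="0 0 0 0 0 -0.03 0.58;0 0 0 0 0 -0.08 0.58;0 0 0 0 0 -0.12 0.62;0 0 -0.1 -0.05 0.05 -0.12 0.62;0 0 -0.195 -0.108 0.12 -0.12 0.62;0 0 -0.195 -0.108 0.1246 -0.12 0.62;0 0 -0.195 -0.108 0.1246 -0.12 0.62;0 0 -0.195 -0.108 0.1246 -0.12 0.62")

```text
time: 6.4
ee_pos: [0.4231, -0.1967, 0.1737]
eef_rot: [0.994, 0.105, -0.0, 0.0]
ft_force: [0.2, -0.6, 0.1]
width: 0.0539
grip_force: 0.0
```

Call:
play_rows(increments="0 0 0 0 0 0 0.62;0 0 0 0 0 0 0.62")

```text
time: 6.6
ee_pos: [0.4256, -0.193, 0.1736]
eef_rot: [0.994, 0.108, 0.0, -0.0]
ft_force: [1.5, -0.1, 0.5]
width: 0.0539
grip_force: 0.0
```

Run:
```python
from h import *
plan((.426,-.1948,.003),12.5)
c=wrist(); cv2.imwrite("pics/w3.png",c["color"][:,:,::-1])
I=c["color"].astype(int)
for r in rect(c,I.max(2)<75,.008,None,400): print(r)
```

```text
t6.6 at [ 0.4256 -0.193   0.1736] INC [-0.    -0.    -0.001] [-0.      0.0018  0.1706] F [ 1.5 -0.1  0.5] w 0.054
(array([ 271.6, -224.2]), -77.5, array([808.4, 342.8]), array([287., 307.]))
(array([ 426.2, -194.6]), 12.5, array([69.4, 35.7]), array([282., 194.]))
(array([422.3,   6. ]), 0.6, array([97.5, 34. ]), array([106., 159.]))
(array([535.2, -47.4]), -2.4, array([81.8, 43.6]), array([166.,  62.]))
(array([ 653.7, -331.1]), 88.9, array([217.1,  46.9]), array([473.,  16.]))
```

View pics/w3.png

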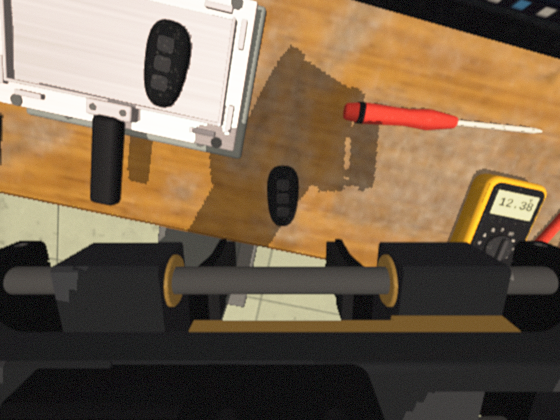

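Fob_2 lies flat in the tray at (166,62), and fob_1 is at (282,194), right where expected.

Call:
play_rows(increments="0 0 0 0 0.002 0.04 0.62;0 0 0 0 0.002 0.08 0.62;0 0 0 0 0.002 0.12 0.62;0 0 0 0 0.002 0.15 0.62;0 0 0 0 0.002 0.165 0.62;0 0 0 0 0.002 0.17 0.62;0 0 0 0 0.002 0.17 0.62;0 0 0 0 0.002 0.17 0.62")

```text
time: 7.45
ee_pos: [0.4261, -0.1961, 0.0044]
eef_rot: [0.994, 0.108, 0.001, 0.0]
ft_force: [-0.7, -1.2, -0.6]
width: 0.0543
grip_force: 0.0
```

Call:
play_rows(increments="0 0 0 0 0 0 0.2;0 0 0 0 0 0 0.2;0 0 0 0 0 0 0.2;0 0 0 0 0 0 0.2;0 0 0 0 0 0 0.2")

```text
time: 7.95
ee_pos: [0.4255, -0.1964, 0.0039]
eef_rot: [0.994, 0.107, 0.0, 0.0]
ft_force: [-0.3, -0.5, 5.1]
width: 0.034
grip_force: 20.0
```

Call:
play_rows(increments="0 0 0 0 0 -0.05 0.2;0 0 0 0 0 -0.1 0.2;0 0 0 0 0 -0.13 0.2;0 0 0.1 0.05 -0.06 -0.13 0.2;0 0 0.195 0.1 -0.12 -0.13 0.2;0 0 0.195 0.146 -0.184 -0.13 0.2;0 0 0.195 0.146 -0.184 -0.13 0.2;0 0 0.195 0.146 -0.184 -0.13 0.2")

```text
time: 8.75
ee_pos: [0.5292, 0.0183, 0.1336]
eef_rot: [1.0, 0.011, 0.0, -0.0]
ft_force: [0.3, -0.5, -0.2]
width: 0.0341
grip_force: 19.9
```

Call:
play_rows(increments="0 0 0 0 0 0 0.2;0 0 0 0 0 0 0.2")

```text
time: 8.95
ee_pos: [0.5284, 0.0153, 0.1331]
eef_rot: [1.0, 0.011, -0.0, -0.0]
ft_force: [0.3, -1.2, -0.4]
width: 0.0339
grip_force: 19.9
```

Run:
```python
from h import *
plan((.529,.0165,.0545),1.3)
```

```text
t8.9 at [0.5284 0.0153 0.1331] INC [-0.     0.001 -0.001] [ 0.0007 -0.0012  0.0786] F [ 0.3 -1.2 -0.4] w 0.034
```

Call:
play_rows(increments="0 0 0 0.001 -0.001 0.03 0.2;0 0 0 0.001 -0.001 0.055 0.2;0 0 0 0.001 -0.001 0.07 0.2;0 0 0 0.001 -0.001 0.079 0.2;0 0 0 0.001 -0.001 0.079 0.2;0 0 0 0.001 -0.001 0.079 0.58;0 0 0 0.001 -0.001 0.079 0.58;0 0 0 0.001 -0.001 0.079 0.58")

```text
time: 9.75
ee_pos: [0.5302, 0.0157, 0.0554]
eef_rot: [1.0, 0.01, 0.001, 0.0]
ft_force: [0.5, 0.3, 0.0]
width: 0.0478
grip_force: 0.0
```

Call:
play_rows(increments="0 0 0 0 0 0 0.58;0 0 0 0 0 -0.03 0.58;0 0 0 0 0 -0.08 0.58;0 0 0 -0.03 -0.04 -0.12 0.58;0 0 0 -0.07 -0.09 -0.15 0.58;0 0 0 -0.11 -0.14 -0.18 0.58;0 0 0.09 -0.14 -0.19 -0.18 0.58;0 0 0.09 -0.14 -0.19 -0.18 0.58")

```text
time: 10.55
ee_pos: [0.3905, 0.196, 0.2334]
eef_rot: [0.999, -0.037, 0.001, 0.0]
ft_force: [1.3, 1.5, 0.6]
width: 0.0506
grip_force: 0.0
```

Call:
play_rows(increments="0 0 0 0 0 0 0.58;0 0 0 0 0 0 0.58")

```text
time: 10.75
ee_pos: [0.3914, 0.1954, 0.2329]
eef_rot: [0.999, -0.034, 0.001, 0.0]
ft_force: [-0.3, -0.3, 0.2]
width: 0.0504
grip_force: 0.0
```

Run:
```python
from h import *
plan((.4215,.209,.027),-4)
c=wrist(); cv2.imwrite("pics/w4.png",c["color"][:,:,::-1])
I=c["color"].astype(int)
for r in rect(c,I.max(2)<60,.061,None,300): print(r)
```

```text
t10.8 at [0.3914 0.1954 0.2329] INC [ 0.001 -0.002  0.002] [ 0.0287 -0.0157  0.2059] F [-0.3 -0.3  0.2] w 0.050
(array([195.9, 210.5]), 86.2, array([822.9, 278.8]), array([289., 324.]))
(array([323.2, 276.3]), 86.2, array([45.2, 36. ]), array([224., 257.]))
(array([313.7, 126. ]), 86.2, array([47.7, 37.3]), array([337., 256.]))
(array([434.7, -26.7]), 0.6, array([80.4, 28.8]), array([476., 143.]))
(array([530. ,  19.1]), 0.3, array([68.1, 36.5]), array([441.,  52.]))
(array([527.7, -62.2]), -3.4, array([68.2, 38.8]), array([520.,  48.]))
```

View pics/w4.png

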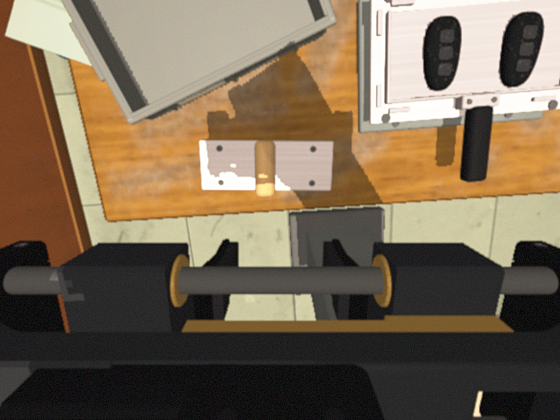

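Both fobs lie flat in the tray, at (441,52) and (520,48). The block plate's corners are at (201,141), (333,141), (333,191) and (203,191).

Run:
```python
from h import *
c=wrist()
P=np.array([onz(c,u,v,.014)[:2] for u,v in((201,141),(333,141),(333,191),(203,191))]); print(P.round(3),P.mean(0).round(4))
for u in(255,273): print(onz(c,u,192,.046).round(4),onz(c,u,144,.046).round(4))
m=P.mean(0)
h=cv2.cvtColor(c["color"],cv2.COLOR_RGB2HSV); print(rect(c,(h[...,1]>70)&(h[...,2]>170)|((h[...,1]>120)&(h[...,2]>110)),.05,(252,138,278,200),200))
plan((m[0],m[1],.027),-4)
```

```text
[[0.46  0.291]
 [0.448 0.124]
 [0.383 0.125]
 [0.395 0.298]] [0.4215 0.2094]
[0.3952 0.2255 0.046 ] [0.4521 0.2202 0.046 ]
[0.3937 0.2036 0.046 ] [0.4506 0.1992 0.046 ]
[(array([422.4, 211.8]), -4.2, array([71.9, 30.4]), array([264., 167.]))]
t10.8 at [0.3921 0.1937 0.2321] INC [ 0.    -0.    -0.002] [ 0.0282 -0.0178  0.2051] F [-0.1  0.6  0.3] w 0.050
```

Call:
play_rows(increments="0 0 0.005 0.0285 -0.0193 0.04 0.58;0 0 0.005 0.0285 -0.0193 0.08 0.58;0 0 0.005 0.0285 -0.0193 0.12 0.58;0 0 0.005 0.0285 -0.0193 0.15 0.58;0 0 0.005 0.0285 -0.0193 0.18 0.58;0 0 0.005 0.0285 -0.0193 0.195 0.58;0 0 0.005 0.0285 -0.0193 0.203 0.58;0 0 0.005 0.0285 -0.0193 0.203 0.58", grip_force=50)

```text
time: 11.65
ee_pos: [0.4215, 0.2115, 0.0289]
eef_rot: [0.999, -0.038, -0.001, 0.0]
ft_force: [-0.3, -0.1, 0.7]
width: 0.0508
grip_force: 0.0
```

Call:
play_rows(increments="0 0 0 0 0 0 0.58;0 0 0 0 0 0 0.1;0 0 0 0 0 0 0.1;0 0 0 0 0 0 0.1;0 0 0 0 0 0 0.1;0 0 0 0 0 0 0.1;0 0 0 0 0 0 0.1;0 0 0 0 0 0 0.1")

```text
time: 12.45
ee_pos: [0.4216, 0.2119, 0.0295]
eef_rot: [0.999, -0.038, 0.0, 0.0]
ft_force: [-0.9, -0.7, 5.1]
width: 0.0233
grip_force: 50.0
```

Run:
```python
from h import *
plan((.4222,.211,.027),-4.3)
```

```text
t12.4 at [0.4216 0.2119 0.0295] INC [ 0. -0. -0.] [0.0006 0.0009 0.0025] F [-0.9 -0.7  5.1] w 0.023
```

Call:
play_rows(increments="0 0 0 0 0 -0.02 0.1;0 0 0 0 0 -0.06 0.1;0 0 0 0 0 -0.1 0.1;0 0 0 0 0 -0.13 0.1;0 0 -0.03 0.02 0.03 -0.13 0.1;0 0 -0.06 0.05 0.07 -0.13 0.1;0 0 -0.098 0.08 0.11 -0.13 0.1;0 0 -0.098 0.1 0.15 -0.13 0.1")

```text
time: 13.25
ee_pos: [0.5106, 0.0526, 0.1585]
eef_rot: [1.0, 0.012, -0.0, 0.0]
ft_force: [0.9, 1.2, -5.1]
width: 0.0238
grip_force: 50.0
```

Call:
play_rows(increments="0 0 0 0.015 0.04 0 0.1;0 0 0 0.025 0.07 0 0.1;0 0 0 0.026 0.077 0 0.1;0 0 0 0.026 0.077 0 0.1;0 0 0 0.026 0.077 0 0.1")

```text
time: 13.75
ee_pos: [0.537, -0.0202, 0.1587]
eef_rot: [1.0, 0.012, -0.001, -0.0]
ft_force: [0.1, 1.1, -5.4]
width: 0.0238
grip_force: 50.0
```

Run:
```python
from h import *
plan((.531,-.024,.10),1.3)
c=camera("top"); cv2.imwrite("pics/t2.png",cv2.resize(c["color"][150:300,80:350,::-1],None,fx=2.9,fy=2.9))
```

```text
t13.8 at [ 0.537  -0.0202  0.1587] INC [-0.001  0.001  0.001] [-0.006   0.0037  0.0587] F [ 0.1  1.1 -5.4] w 0.024
```

View pics/t2.png

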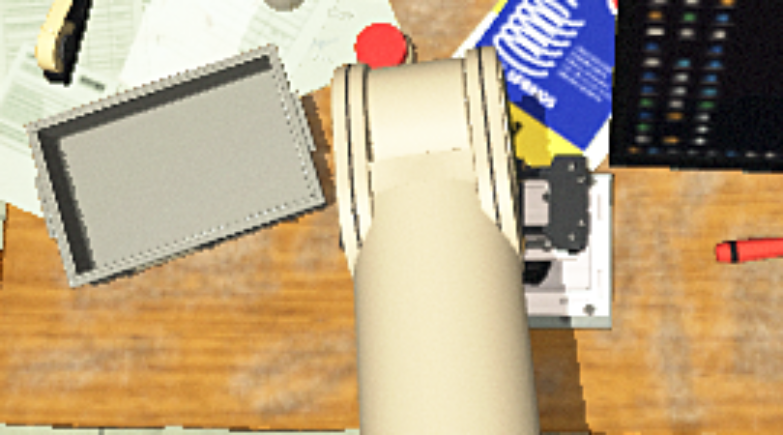

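The arm hides the press in this view, and nothing has been disturbed. I'll lower the block to just above the fobs, then press in small steps.

Call:
play_rows(increments="0 0 0 -0.006 0.0037 0.02 0.1;0 0 0 -0.006 0.0037 0.04 0.1;0 0 0 -0.006 0.0037 0.055 0.1;0 0 0 -0.006 0.0037 0.06 0.1;0 0 0 -0.006 0.0037 0.06 0.1;0 0 0 -0.006 0.0037 0.06 0.1")

```text
time: 14.4
ee_pos: [0.5323, -0.025, 0.1001]
eef_rot: [1.0, 0.012, 0.001, -0.0]
ft_force: [0.5, 0.7, -5.1]
width: 0.0236
grip_force: 50.0
```

Call:
play_rows(increments="0 0 0 0 0 0.002 0.1;0 0 0 0 0 0.004 0.1;0 0 0 0 0 0.006 0.1;0 0 0 0 0 0.006 0.1")

```text
time: 14.8
ee_pos: [0.5316, -0.0254, 0.0931]
eef_rot: [1.0, 0.011, -0.0, 0.0]
ft_force: [-0.0, -0.7, -4.9]
width: 0.0231
grip_force: 50.0
```

Run:
```python
from h import *
plan((.531,-.024,.0805),1.3); print(read_state()["torque"])
```

```text
t14.8 at [ 0.5316 -0.0254  0.0931] INC [0. 0. 0.] [-0.0006 -0.0014  0.0126] F [-0.  -0.7 -4.9] w 0.023
[0.04437893 0.02046804 0.03678594]
```

Call:
play_rows(increments="0 0 0 0 0 0.002 0.1;0 0 0 0 0 0.004 0.1;0 0 0 0 0 0.006 0.1;0 0 0 0 0 0.008 0.1;0 0 0 0 0 0.008 0.1")

```text
time: 15.3
ee_pos: [0.532, -0.0254, 0.0855]
eef_rot: [1.0, 0.011, 0.0, 0.0]
ft_force: [-1.7, -0.5, 3.5]
width: 0.0234
grip_force: 50.0
```

Call:
play_rows(increments="0 0 0 0 0 0.002 0.1;0 0 0 0 0 0.004 0.1;0 0 0 0 0 0.005 0.1;0 0 0 0 0 0.005 0.1")

```text
time: 15.7
ee_pos: [0.5322, -0.0254, 0.0809]
eef_rot: [1.0, 0.011, 0.0, 0.0]
ft_force: [-3.1, 0.5, 8.9]
width: 0.0234
grip_force: 50.0
```

Run:
```python
from h import *
plan((.531,-.024,.0805),1.3); print(read_state()["torque"])
```

```text
t15.7 at [ 0.5322 -0.0254  0.0809] INC [ 0.    -0.001  0.   ] [-0.0012 -0.0014  0.0004] F [-3.1  0.5  8.9] w 0.023
[-0.01075553  0.77397742 -0.00641498]
```

Call:
play_rows(increments="0 0 0 0 0 0.001 0.1;0 0 0 0 0 0.001 0.1;0 0 0 0 0 0.001 0.1;0 0 0 0 0 0.001 0.1")

```text
time: 16.1
ee_pos: [0.5324, -0.0254, 0.0804]
eef_rot: [1.0, 0.011, 0.001, 0.0]
ft_force: [-4.7, 0.1, 12.6]
width: 0.0236
grip_force: 50.0
```

Call:
play_rows(increments="0 0 0 0 0 0.001 0.1;0 0 0 0 0 0.001 0.1;0 0 0 0 0 0.001 0.1;0 0 0 0 0 0.001 0.1")

```text
time: 16.5
ee_pos: [0.5327, -0.0254, 0.0803]
eef_rot: [1.0, 0.011, 0.001, 0.0]
ft_force: [-7.2, -1.2, 20.3]
width: 0.0239
grip_force: 50.0
```

Call:
play_rows(increments="0 0 0 -0.001 0 0.0005 0.1;0 0 0 -0.001 0 0.0005 0.1;0 0 0 -0.001 0 0.0005 0.1;0 0 0 -0.001 0 0.0005 0.1;0 0 0 -0.001 0 0.0005 0.1;0 0 0 -0.001 0 0.0005 0.1;0 0 0 -0.001 0 0.0005 0.1;0 0 0 -0.001 0 0.0005 0.1")

```text
time: 17.3
ee_pos: [0.5325, -0.0254, 0.0803]
eef_rot: [1.0, 0.011, 0.002, 0.0]
ft_force: [-5.7, -1.2, 22.3]
width: 0.0235
grip_force: 50.0
```

Call:
play_rows(increments="0 0 0 0 0 0 0.1;0 0 0 0 0 0 0.1;0 0 0 0 0 0 0.1;0 0 0 0 0 0 0.1;0 0 0 0 0 0 0.1;0 0 0 0 0 0 0.1;0 0 0 0 0 0 0.1;0 0 0 0 0 0 0.1")

```text
time: 18.1
ee_pos: [0.5325, -0.0254, 0.0803]
eef_rot: [1.0, 0.011, 0.002, 0.0]
ft_force: [-5.7, -0.1, 22.6]
width: 0.0236
grip_force: 50.0
```

Run:
```python
from h import *
plan((.531,-.024,.0805),1.3); print(read_state()["torque"])
c=wrist(); cv2.imwrite("pics/w5.png",c["color"][:,:,::-1])
```

```text
t18.1 at [ 0.5325 -0.0254  0.0803] INC [ 0.001 -0.004  0.   ] [-0.0014 -0.0014 -0.0002] F [-5.7 -0.1 22.6] w 0.024
[-0.04494938  1.48255062  0.01266744]
```

View pics/w5.png

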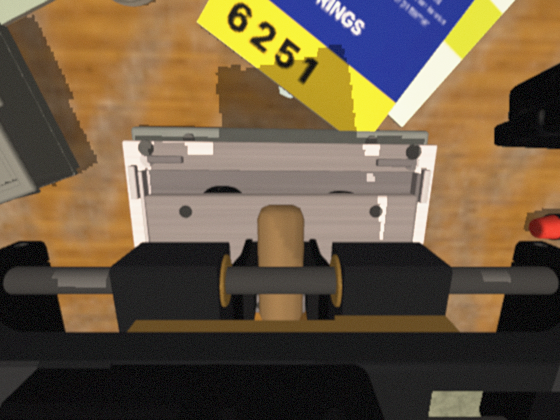

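The block bears on both fobs, whose noses show at (222,190) and (340,193). The bed looks level and the downward travel has stopped, so I keep holding.

Call:
play_rows(increments="0 0 0 0 0 0 0.1;0 0 0 0 0 0 0.1;0 0 0 0 0 0 0.1;0 0 0 0 0 0 0.1;0 0 0 0 0 0 0.1;0 0 0 0 0 0 0.1;0 0 0 0 0 0 0.1;0 0 0 0 0 0 0.1")

```text
time: 18.95
ee_pos: [0.5325, -0.0254, 0.0803]
eef_rot: [1.0, 0.011, 0.002, 0.0]
ft_force: [-4.9, 0.8, 21.9]
width: 0.0235
grip_force: 50.0
```

Call:
play_rows(increments="0 0 0 0 0 0.001 0.1;0 0 0 0 0 0.001 0.1;0 0 0 0 0 0.001 0.1;0 0 0 0 0 0.001 0.1;0 0 0 0 0 0.001 0.1;0 0 0 0 0 0.001 0.1;0 0 0 0 0 0.001 0.1;0 0 0 0 0 0.001 0.1")

```text
time: 19.75
ee_pos: [0.5329, -0.0254, 0.0802]
eef_rot: [1.0, 0.011, 0.002, 0.001]
ft_force: [-8.3, -0.2, 30.2]
width: 0.024
grip_force: 50.0
```

Call:
play_rows(increments="0 0 0 0 0 0 0.1;0 0 0 0 0 0 0.1;0 0 0 0 0 0 0.1;0 0 0 0 0 0 0.1;0 0 0 0 0 0 0.1;0 0 0 0 0 0 0.1;0 0 0 0 0 0 0.1;0 0 0 0 0 0 0.1")

```text
time: 20.55
ee_pos: [0.5328, -0.0254, 0.0801]
eef_rot: [1.0, 0.011, 0.002, 0.001]
ft_force: [-8.3, -0.7, 30.3]
width: 0.0238
grip_force: 50.0
```

Call:
play_rows(increments="0 0 0 0 0 0 0.1;0 0 0 0 0 0 0.1;0 0 0 0 0 0 0.1;0 0 0 0 0 0 0.1;0 0 0 0 0 0 0.1;0 0 0 0 0 0 0.1;0 0 0 0 0 0 0.1;0 0 0 0 0 0 0.1")

```text
time: 21.35
ee_pos: [0.5329, -0.0254, 0.0802]
eef_rot: [1.0, 0.011, 0.002, 0.001]
ft_force: [-8.5, -1.3, 29.1]
width: 0.0235
grip_force: 50.0
```

The bed has been held down for well over 3 s at 20–30 N. Next I lift the block and stand it in the clear space where the fobs were.

Call:
play_rows(increments="0 0 0 0 0 -0.005 0.1;0 0 0 0 0 -0.01 0.1;0 0 0 0 0 -0.016 0.1;0 0 0 0 0 -0.022 0.1;0 0 0 0 0 -0.04 0.1;0 0 0 0 0 -0.08 0.1;0 0 0 0 0 -0.12 0.1;0 0 0 0 0 -0.14 0.1")

```text
time: 22.15
ee_pos: [0.5314, -0.0251, 0.2198]
eef_rot: [1.0, 0.012, 0.001, 0.0]
ft_force: [0.5, 0.4, -5.1]
width: 0.0237
grip_force: 50.0
```

Call:
play_rows(increments="0 0 0 -0.02 0.03 0 0.1;0 0 0 -0.05 0.07 0 0.1;0 0 0 -0.07 0.11 0 0.1;0 0 0 -0.09 0.15 0 0.1;0 0 0 -0.107 0.19 0 0.1;0 0 0 -0.107 0.212 0 0.1;0 0 0 -0.107 0.212 0 0.1;0 0 0 -0.107 0.212 0 0.1")

```text
time: 22.95
ee_pos: [0.4282, -0.2394, 0.2162]
eef_rot: [1.0, 0.011, -0.001, -0.001]
ft_force: [0.3, 1.1, -4.5]
width: 0.0238
grip_force: 50.0
```

Run:
```python
from h import *
plan((.43,-.24,.0297),1.3)
```

```text
t22.9 at [ 0.4282 -0.2394  0.2162] INC [-0.001  0.001 -0.   ] [0.002  0.0009 0.1865] F [ 0.3  1.1 -4.5] w 0.024
```

Call:
play_rows(increments="0 0 0 0.001 0 0.05 0.1;0 0 0 0.001 0 0.09 0.1;0 0 0 0.001 0 0.13 0.1;0 0 0 0.001 0 0.16 0.1;0 0 0 0.001 0 0.175 0.1;0 0 0 0.001 0 0.182 0.1;0 0 0 0.001 0 0.186 0.1;0 0 0 0.001 0 0.187 0.1")

```text
time: 23.75
ee_pos: [0.4302, -0.2395, 0.0302]
eef_rot: [1.0, 0.012, 0.0, 0.0]
ft_force: [-1.0, -0.5, -4.8]
width: 0.0235
grip_force: 50.0
```

Call:
play_rows(increments="0 0 0 0 0 0 0.1;0 0 0 0 0 0 0.1")

```text
time: 23.95
ee_pos: [0.4302, -0.24, 0.0306]
eef_rot: [1.0, 0.011, 0.001, 0.0]
ft_force: [-0.1, 0.2, -5.1]
width: 0.0232
grip_force: 50.0
```

Call:
play_rows(increments="0 0 0 0 0 0.001 0.1;0 0 0 0 0 0.001 0.1;0 0 0 0 0 0.001 0.58;0 0 0 0 0 0.001 0.58;0 0 0 0 0 0.001 0.58;0 0 0 0 0 0.001 0.58")

```text
time: 24.55
ee_pos: [0.4298, -0.2399, 0.0289]
eef_rot: [1.0, 0.011, 0.0, 0.0]
ft_force: [-1.0, -0.2, -0.7]
width: 0.046
grip_force: 0.0
```

Call:
play_rows(increments="0 0 0 0 0 -0.03 0.58;0 0 0 0 0 -0.08 0.58;0 0 0 0 0 -0.12 0.58;0 0 0 -0.01 -0.05 -0.17 0.58;0 0 0 -0.03 -0.1 -0.18 0.58;0 0 0 -0.03 -0.15 -0.18 0.58;0 0 0 -0.03 -0.2 -0.18 0.58;0 0 0 -0.03 -0.212 -0.18 0.58")

```text
time: 25.35
ee_pos: [0.3944, -0.0255, 0.2094]
eef_rot: [1.0, 0.013, 0.001, 0.001]
ft_force: [0.0, 0.1, -1.0]
width: 0.0504
grip_force: 0.0
```

Call:
play_rows(increments="0 0 0 0 0 0 0.58;0 0 0 0 0 0 0.58")

```text
time: 25.55
ee_pos: [0.3948, -0.0284, 0.209]
eef_rot: [1.0, 0.012, 0.0, 0.0]
ft_force: [0.8, -1.0, 0.1]
width: 0.0504
grip_force: 0.0
```

Run:
```python
from h import *
plan((.445,-.0275,.046),1.3)
c=wrist(); cv2.imwrite("pics/w6.png",c["color"][:,:,::-1])
I=c["color"].astype(int)
for r in rect(c,I.max(2)<65,.064,None,300): print(r)
```

```text
t25.6 at [ 0.3948 -0.0284  0.209 ] INC [ 0.001 -0.     0.002] [5.01e-02 1.00e-04 1.63e-01] F [ 0.8 -1.   0.1] w 0.050
(array([220.2, -31.1]), -88.6, array([757.8, 258. ]), array([304., 330.]))
(array([330.1, -29.7]), -88.6, array([230.7,  40.7]), array([279., 265.]))
(array([434.6, -24.9]), 0.7, array([81.1, 23.8]), array([278., 162.]))
(array([527.3, -65. ]), -4.5, array([68.5, 33.6]), array([322.,  65.]))
(array([529.2,  15.5]), 0.2, array([68.4, 33.5]), array([239.,  61.]))
(array([540.9, 176.2]), -62.9, array([128.2,  27.3]), array([75., 42.]))
```

View pics/w6.png

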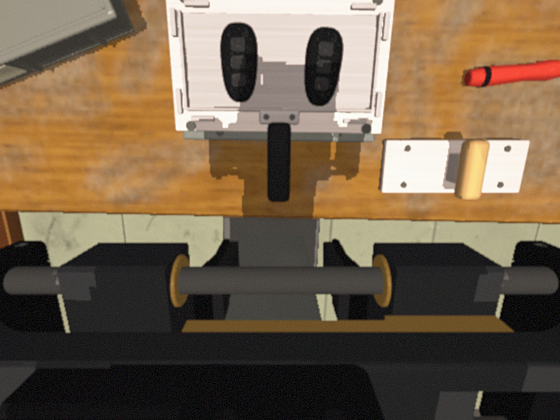

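All good so far. The handle is at (278,162), which is (434.6,-24.9) mm in the world. The block stands upright at (455,167), and the fobs are flat at (239,61) and (322,65). Before I take the tray, I'll test the tipping pose with an empty hand.

```bash
cat >> h.py <<'E'
def tip(theta,mx,mz,slant,gx=-.088,yaw=20.4,off=.019,gz=.017,c=(.598,.265)):
    "TCP pose putting the tray mouth at tote x=mx, height mz, tray nose-down theta deg; tool slanted by slant at grasp"
    t=np.radians(theta); p=np.radians(theta-slant)
    v=np.array([gx-.045,gz-.003]); gxz=np.array([np.cos(t)*v[0]+np.sin(t)*v[1], -np.sin(t)*v[0]+np.cos(t)*v[1]])+[mx,mz]
    q=gxz+off*np.array([-np.sin(p),-np.cos(p)])
    Y=np.radians(yaw); P=(c[0]+q[0]*np.cos(Y),c[1]+q[0]*np.sin(Y),q[1])
    print("theta",theta,"TCP",np.round(P,3)); plan(P,yaw,theta-slant)
E
python3 - <<'E'
from h import *
print(np.round(read_state()["joint_positions"],2))
tip(0,-.03,.16,0); tip(50,-.03,.09,0)
E
```

```text
[ 0.63 -0.16 -0.6   2.   -0.1   1.28 -1.48]
theta 0 TCP [0.445 0.208 0.155]
t25.6 at [ 0.3948 -0.0292  0.2088] INC [ 0.    -0.    -0.334] [ 0.0557 -0.2363  0.0537] F [-0.  -0.1  0.4] w 0.051
theta 50 TCP [0.486 0.223 0.189]
t25.6 at [ 0.3948 -0.0292  0.2088] INC [-0.145 -0.864 -0.312] [ 0.097  -0.2505  0.02  ] F [-0.  -0.1  0.4] w 0.051
```

Call:
play_rows(increments="0 0 -0.05 0.01 -0.05 -0.03 0.58;0 0 -0.1 0.02 -0.1 -0.06 0.58;0 0 -0.2 0.03 -0.14 -0.06 0.58;0 0 -0.3 0.04 -0.18 -0.06 0.58;0 0 -0.334 0.056 -0.22 -0.06 0.58;0 0 -0.334 0.056 -0.236 -0.06 0.58;0 0 -0.334 0.056 -0.236 -0.06 0.58;0 0 -0.334 0.056 -0.236 -0.06 0.58")

```text
time: 26.4
ee_pos: [0.4459, 0.2072, 0.2683]
eef_rot: [0.984, 0.177, -0.001, 0.0]
ft_force: [0.2, -0.6, -0.2]
width: 0.0502
grip_force: 0.0
```

Call:
play_rows(increments="0 -0.15 0 0.01 0 0.02 0.58;0 -0.3 0 0.02 0 0.04 0.58;0 -0.45 0 0.03 0 0.06 0.58;0 -0.6 0 0.04 0 0.07 0.58;0 -0.75 0 0.044 0 0.075 0.58;0 -0.87 0 0.044 0 0.08 0.58;0 -0.87 0 0.044 0 0.08 0.58;0 -0.87 0 0.044 0 0.08 0.58")

```text
time: 27.2
ee_pos: [0.4749, 0.216, 0.1692]
eef_rot: [0.904, 0.163, -0.388, 0.075]
ft_force: [-1.2, 0.9, -1.4]
width: 0.0504
grip_force: 0.0
```

Call:
play_rows(increments="0 0 0 0 0 0 0.58;0 0 0 0 0 0 0.58")

```text
time: 27.4
ee_pos: [0.4752, 0.2175, 0.1716]
eef_rot: [0.905, 0.164, -0.385, 0.076]
ft_force: [0.3, 0.9, -0.1]
width: 0.0504
grip_force: 0.0
```

Run:
```python
from h import *
print(np.round(read_state()["joint_positions"],2))
tip(50,-.03,.09,0)
```

```text
[-0.35  0.78 -0.22  1.13  0.02  2.04 -1.78]
theta 50 TCP [0.486 0.223 0.189]
t27.4 at [0.4752 0.2175 0.1716] INC [ 0.013 -0.066 -0.003] [-0.0038 -0.0014 -0.0207] F [ 0.3  0.9 -0.1] w 0.050
```

The joint-6 limit stops the tip at about 46°. So I'll grasp the handle with the tool slanted 25°, which gives a steeper tip later.

Run:
```python
from h import *
plan((.405,-.026,.148),1,-25)
```

```text
t27.4 at [0.4752 0.2175 0.1716] INC [0.079 1.228 0.361] [-0.0866  0.2024  0.1278] F [ 0.3  0.9 -0.1] w 0.050
```

Call:
play_rows(increments="0.01 0.15 0.044 -0.01 0.02 -0.02 0.58;0.02 0.3 0.088 -0.02 0.05 0 0.58;0.03 0.45 0.13 -0.03 0.08 0.03 0.58;0.04 0.6 0.176 -0.05 0.11 0.06 0.58;0.05 0.74 0.22 -0.06 0.14 0.08 0.58;0.06 0.88 0.26 -0.075 0.17 0.1 0.58;0.07 1.02 0.3 -0.0866 0.2 0.12 0.58;0.079 1.16 0.345 -0.0866 0.202 0.128 0.58")

```text
time: 28.2
ee_pos: [0.404, -0.0284, 0.1482]
eef_rot: [0.986, 0.019, 0.167, 0.006]
ft_force: [-1.3, 0.1, -0.4]
width: 0.0502
grip_force: 0.0
```

Call:
play_rows(increments="0 0 0 0 0 0 0.58;0 0 0 0 0 0 0.58")

```text
time: 28.4
ee_pos: [0.404, -0.0252, 0.148]
eef_rot: [0.986, 0.022, 0.164, 0.006]
ft_force: [0.6, -0.1, 1.2]
width: 0.0501
grip_force: 0.0
```

Run:
```python
from h import *
print(np.round(read_state()["joint_positions"],2))
plan((.4525,-.025,.0458),1,-25)
c=wrist(); I=c["color"].astype(int)
for r in rect(c,I.max(2)<65,.064,None,300): print(r)
```

```text
[ 0.02 -0.36 -0.08  2.35 -0.01  0.83 -1.58]
t28.4 at [ 0.404  -0.0252  0.148 ] INC [0.008 0.108 0.029] [0.0129 0.     0.1124] F [ 0.6 -0.1  1.2] w 0.050
(array([397.3, -27.6]), -88.3, array([176. ,  26.2]), array([281., 263.]))
(array([336.5, -31.6]), -88.2, array([498.9, 159.7]), array([318., 324.]))
(array([435.1, -25.1]), 0.6, array([81.3, 24.1]), array([281., 212.]))
(array([526. , -65.1]), -2.6, array([69.5, 33.7]), array([328., 115.]))
(array([527.8,  15.3]), 2.7, array([68.8, 33.1]), array([241., 109.]))
(array([ 634.7, -214.5]), 88.8, array([137.7,  34.2]), array([491.,  14.]))
(array([562.3, 185.8]), -69.4, array([129. ,  88.7]), array([81., 80.]))
```

Call:
play_rows(increments="0 0.02 0.01 0.01 0 0.02 0.58;0 0.02 0.01 0.01 0 0.04 0.58;0 0.02 0.01 0.01 0 0.06 0.58;0 0.02 0.01 0.01 0 0.08 0.58;0 0.02 0.01 0.01 0 0.1 0.58;0 0.02 0.01 0.01 0 0.11 0.58;0 0.02 0.01 0.0104 0 0.1127 0.58;0 0.02 0.01 0.0104 0 0.1127 0.58", grip_force=60)

```text
time: 29.25
ee_pos: [0.4512, -0.0242, 0.044]
eef_rot: [0.985, 0.017, 0.172, 0.003]
ft_force: [0.2, 0.6, -0.2]
width: 0.0508
grip_force: 0.0
```

Run:
```python
from h import *
print(np.round(read_state()["joint_positions"],2))
plan((.451,-.025,.045),1,-20)
```

```text
[ 0.02 -0.07 -0.08  2.38  0.03  0.48 -1.63]
t29.2 at [ 0.4512 -0.0242  0.044 ] INC [0.005 0.003 0.017] [ 0.0002  0.0009 -0.001 ] F [ 0.2  0.6 -0.2] w 0.051
```

Call:
play_rows(increments="0.005 0 0.017 0 0.001 0 0.58;0.005 0 0.017 0 0.001 0 0.1;0.005 0 0.017 0 0.001 0 0.1;0.005 0 0.017 0 0.001 0 0.1;0.005 0 0.017 0 0.001 0 0.1;0.005 0 0.017 0 0.001 0 0.1;0.005 0 0.017 0 0.001 0 0.1;0.005 0 0.017 0 0.001 0 0.1", grip_force=60)

```text
time: 30.05
ee_pos: [0.4506, -0.0255, 0.0439]
eef_rot: [0.985, 0.008, 0.173, -0.001]
ft_force: [-0.1, 0.3, 1.5]
width: 0.0229
grip_force: 60.0
```

Call:
play_rows(increments="0 0.02 0 0.001 0 -0.003 0.1;0 0.03 0 0.003 0 -0.008 0.1;0 0.04 0 0.005 0 -0.014 0.1;0 0.05 0 0.007 0 -0.019 0.1;0 0.05 0 0.01 0 -0.028 0.1;0 0.05 0 0.01 0 -0.028 0.1")

```text
time: 30.65
ee_pos: [0.4514, -0.0256, 0.0753]
eef_rot: [0.98, 0.008, 0.198, -0.001]
ft_force: [-0.1, -0.0, -3.8]
width: 0.0229
grip_force: 60.0
```

Run:
```python
from h import *
s=read_state(); print(np.round(s["joint_positions"],2),np.round(s["torque"],2))
plan((.451,-.025,.045),1,-20)
c=wrist(); cv2.imwrite("pics/w7.png",c["color"][:,:,::-1])
```

```text
[ 0.04 -0.16 -0.09  2.39 -0.    0.51 -1.61] [ 0.03  1.05 -0.04]
t30.6 at [ 0.4514 -0.0256  0.0753] INC [ 0.001 -0.05  -0.001] [-0.0122 -0.0006  0.0278] F [-0.1 -0.  -3.8] w 0.023
```

View pics/w7.png

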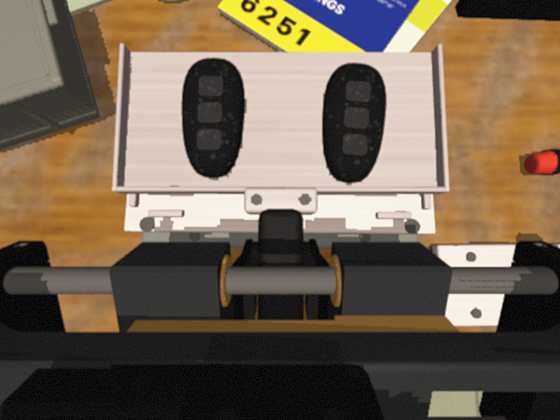

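Run:
```python
from h import *
c=wrist(); Mi=np.linalg.inv(c["camera_from_world"])
for a,b,L in (((121,44),(438,44),.194),((113,190),(448,188),.194),((130,52),(433,52),.188)):
    d=c["fx"]*L/np.hypot(a[0]-b[0],a[1]-b[1]); u,v=np.add(a,b)/2
    print((Mi@[(u-c["cx"])/c["fx"]*d,(v-c["cy"])/c["fy"]*d,d,1])[:3].round(4))
# pitch from image rows, assuming rigid grasp: project level & tilted tray edges
s=read_state(); T=R.from_quat(s["eef_rot"]); g=np.array(s["ee_pos"])-.019*T.as_matrix()[:,2]
for th in (-6,-3,0,3,6):
    t=R.from_euler('y',th,degrees=True)
    print(th,[np.round(proj(c,g+t.apply((dx,0,dz))),0) for dx,dz in((.045+.09,-.014),(-.045+.09,-.006))])
```

```text
[ 0.5785 -0.0224  0.0899]
[ 0.4886 -0.0245  0.0873]
[ 0.5754 -0.0237  0.0869]
-6 [array([285.,  41.]), array([283., 187.])]
-3 [array([285.,  49.]), array([282., 189.])]
0 [array([285.,  57.]), array([282., 190.])]
3 [array([284.,  66.]), array([282., 191.])]
6 [array([284.,  74.]), array([282., 193.])]
```

The tray hangs firmly in the grip, nose up by about 2–3°, with the fobs at (213,117) and (355,122). I'll carry it over to the tote.

Run:
```python
from h import *
tip(-3,-.035,.17,20,gx=-.09); tip(-3,-.1,.17,20,gx=-.09)
```

```text
theta -3 TCP [0.445 0.208 0.159]
t30.8 at [ 0.4508 -0.0256  0.0741] INC [ 0.132  0.004 -0.312] [ 0.0314 -0.2337 -0.0794] F [-0.3  0.3 -4.7] w 0.023
theta -3 TCP [0.384 0.185 0.159]
t30.8 at [ 0.4508 -0.0256  0.0741] INC [ 0.132  0.004 -0.312] [-0.0251 -0.2121 -0.1032] F [-0.3  0.3 -4.7] w 0.023
```

Call:
play_rows(increments="0 0 0 0.004 0 -0.01 0.1;0 0 0 0.01 0 -0.024 0.1;0 0 0 0.015 -0.005 -0.04 0.1;0.01 0 -0.02 0.02 -0.015 -0.055 0.1;0.02 0 -0.05 0.025 -0.03 -0.07 0.1;0.034 0 -0.08 0.031 -0.05 -0.079 0.1;0.05 0 -0.12 0.031 -0.075 -0.079 0.1;0.066 0 -0.156 0.031 -0.1 -0.079 0.1")

```text
time: 31.55
ee_pos: [0.4469, 0.0761, 0.1586]
eef_rot: [0.976, 0.092, 0.196, -0.019]
ft_force: [0.1, -0.5, -3.6]
width: 0.0233
grip_force: 60.0
```

Run:
```python
from h import *
tip(-3,-.035,.17,20,gx=-.09); print(np.round(read_state()["joint_positions"],2))
```

```text
theta -3 TCP [0.445 0.208 0.159]
t31.6 at [0.4469 0.0761 0.1586] INC [ 0.065  0.004 -0.154] [ 0.0215 -0.13    0.0081] F [ 0.1 -0.5 -3.6] w 0.023
[-0.06 -0.29 -0.21  2.29 -0.04  0.74 -1.63]
```

Call:
play_rows(increments="0.01 0 -0.02 0.003 -0.02 0.001 0.1;0.02 0 -0.05 0.006 -0.04 0.002 0.1;0.03 0 -0.08 0.01 -0.065 0.004 0.1;0.045 0 -0.11 0.014 -0.09 0.006 0.1;0.058 0 -0.14 0.018 -0.11 0.007 0.1;0.065 0 -0.154 0.021 -0.125 0.008 0.1;0.065 0.004 -0.154 0.0215 -0.13 0.008 0.1;0.065 0.004 -0.154 0.0215 -0.13 0.008 0.1")

```text
time: 32.35
ee_pos: [0.4451, 0.2067, 0.1592]
eef_rot: [0.965, 0.172, 0.196, -0.035]
ft_force: [0.3, -0.0, -4.1]
width: 0.0233
grip_force: 60.0
```

Run:
```python
from h import *
for th,mz in((20,.13),(40,.11),(62,.1)): tip(th,-.035,mz,20,gx=-.09)
c=wrist(); cv2.imwrite("pics/w8.png",c["color"][:,:,::-1])
```

```text
theta 20 TCP [0.451 0.21  0.17 ]
t32.4 at [0.4451 0.2067 0.1592] INC [ 0.    -0.401 -0.002] [ 0.0103 -0.0014 -0.0077] F [ 0.3 -0.  -4.1] w 0.023
theta 40 TCP [0.471 0.218 0.19 ]
t32.4 at [0.4451 0.2067 0.1592] INC [-0.    -0.75  -0.002] [ 0.0374 -0.0014 -0.0173] F [ 0.3 -0.  -4.1] w 0.023
theta 62 TCP [0.505 0.231 0.212]
t32.4 at [0.4451 0.2067 0.1592] INC [-1.000e-03 -1.134e+00 -2.000e-03] [ 0.0802 -0.0015 -0.023 ] F [ 0.3 -0.  -4.1] w 0.023
```

View pics/w8.png

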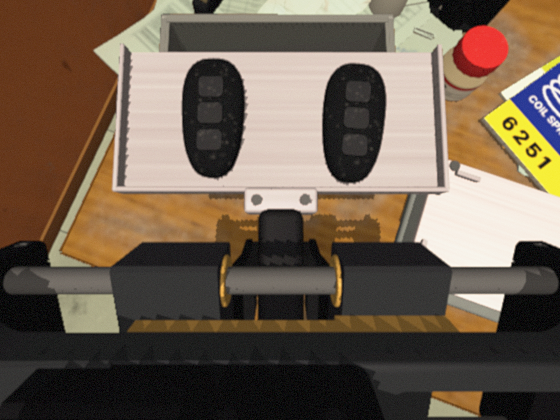

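The tray is lined up over the tote, whose rim is visible behind the tray's open edge. I'll start the tip.

Call:
play_rows(increments="0 -0.1 0 0.003 -0.001 -0.002 0.1;0 -0.2 0 0.005 -0.001 -0.004 0.1;0 -0.3 0 0.008 -0.001 -0.006 0.1;0 -0.4 0 0.0103 -0.001 -0.008 0.1;0 -0.52 0 0.02 -0.001 -0.011 0.1;0 -0.64 0 0.028 -0.001 -0.014 0.1;0 -0.75 0 0.037 -0.001 -0.017 0.1;0 -0.75 0 0.037 -0.001 -0.017 0.1")

```text
time: 33.2
ee_pos: [0.4727, 0.2159, 0.1866]
eef_rot: [0.969, 0.172, -0.174, 0.031]
ft_force: [-0.0, -0.1, -3.0]
width: 0.0234
grip_force: 60.0
```

Call:
play_rows(increments="0 0 0 0 0 0 0.1;0 0 0 0 0 0 0.1;0 0 0 0 0 0 0.1")

```text
time: 33.5
ee_pos: [0.4705, 0.2165, 0.1906]
eef_rot: [0.97, 0.173, -0.169, 0.03]
ft_force: [-0.4, -0.3, -2.4]
width: 0.0232
grip_force: 60.0
```

Run:
```python
from h import *
tip(55,-.035,.1,20,gx=-.09); tip(64,-.035,.1,20,gx=-.09)
c=camera("top"); cv2.imwrite("pics/t3.png",cv2.resize(c["color"][130:310,70:350,::-1],None,fx=2.8,fy=2.8))
```

```text
theta 55 TCP [0.493 0.226 0.203]
t33.5 at [0.4705 0.2165 0.1906] INC [-0.001 -0.265 -0.003] [ 0.0188 -0.0011 -0.0201] F [-0.4 -0.3 -2.4] w 0.023
theta 64 TCP [0.509 0.232 0.214]
t33.5 at [0.4705 0.2165 0.1906] INC [-0.001 -0.422 -0.002] [ 0.0312 -0.0011 -0.036 ] F [-0.4 -0.3 -2.4] w 0.023
```

View pics/t3.png

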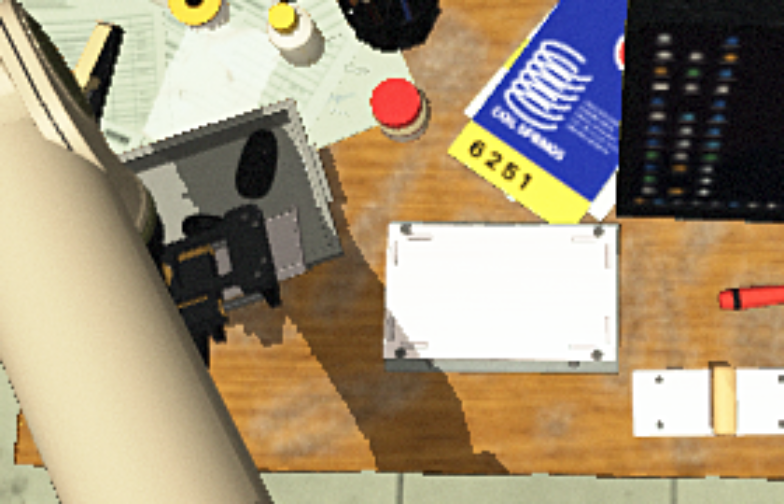

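One fob is out, at (256,163), and the other is leaving or already out at (205,225). I'll tip a little further to be sure, then level off and back away upward.

Call:
play_rows(increments="0 -0.1 0 0.007 -0.001 -0.01 0.1;0 -0.2 0 0.014 -0.001 -0.02 0.1;0 -0.265 0 0.019 -0.001 -0.02 0.1;0 -0.265 0 0.019 -0.001 -0.02 0.1;0 -0.265 0 0.019 -0.001 -0.02 0.1;0 -0.265 0 0.019 -0.001 -0.02 0.1;0 -0.265 0 0.019 -0.001 -0.02 0.1;0 -0.265 0 0.019 -0.001 -0.02 0.1")

```text
time: 34.35
ee_pos: [0.4934, 0.2262, 0.2027]
eef_rot: [0.939, 0.168, -0.297, 0.053]
ft_force: [0.4, -1.0, -2.2]
width: 0.0233
grip_force: 60.0
```

Run:
```python
from h import *
tip(-2,-.06,.2,20,gx=-.09)
c=camera("top"); P=np.array([onz(c,70+u/2.8,130+v/2.8,.046)[:2] for u,v in((386,224),(619,223),(619,360),(384,359))]); print(P.round(4),P.mean(0))
```

```text
theta -2 TCP [0.422 0.199 0.192]
t34.4 at [0.4934 0.2262 0.2027] INC [-0.     0.996 -0.003] [-0.0565  0.0003  0.0532] F [ 0.4 -1.  -2.2] w 0.023
[[ 0.5944  0.0888]
 [ 0.5999 -0.1375]
 [ 0.4668 -0.1397]
 [ 0.4638  0.0844]] [ 0.53123991 -0.02597972]
```

Call:
play_rows(increments="0 0.1 0 -0.01 0 -0.01 0.1;0 0.24 0 -0.02 0 0 0.1;0 0.38 0 -0.03 0 0.015 0.1;0 0.52 0 -0.04 0 0.03 0.1;0 0.66 0 -0.05 0 0.04 0.1;0 0.8 0 -0.0565 0 0.053 0.1;0 0.93 0 -0.0565 0 0.053 0.1;0 0.996 -0.003 -0.0565 0 0.053 0.1")

```text
time: 35.2
ee_pos: [0.4199, 0.1985, 0.1909]
eef_rot: [0.966, 0.174, 0.189, -0.033]
ft_force: [-0.9, -0.4, -2.8]
width: 0.0235
grip_force: 60.0
```

Run:
```python
from h import *
plan((.4510,-.0265,.13),1.2,-20.5)
c=wrist(); cv2.imwrite("pics/w9.png",c["color"][:,:,::-1])
```

```text
t35.2 at [0.4199 0.1985 0.1909] INC [-0.121 -0.029  0.313] [-0.0687  0.2217  0.038 ] F [-0.9 -0.4 -2.8] w 0.024
```

View pics/w9.png

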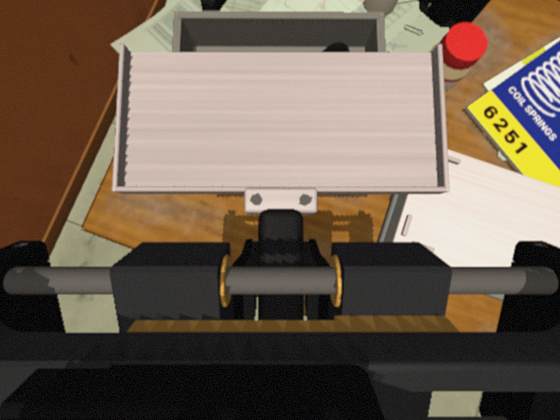

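The tray is empty, and one fob shows in the tote at (335,48). I'll return to the exact pose where the seated tray was gripped.

```bash
cat >> h.py <<'E'
def back(dz,q=(.985,.008,.173,-.001),p=(.4506,-.0255,.0439)):
    s=read_state(); R0=R.from_quat(s["eef_rot"]); print("at",np.round(s["ee_pos"],4),"INC",(R0.inv()*R.from_quat(q)).as_rotvec().round(3),R0.inv().apply(np.array(p)+[0,0,dz]-s["ee_pos"]).round(4),"F",np.round(s["ft_force"],1),"down(10mm)",R0.inv().apply([0,0,-.01]).round(4))
E
python3 -c "
from h import *
back(.10)"
```

```text
at [0.4194 0.1983 0.1903] INC [-0.122 -0.04   0.318] [-0.0629  0.2206  0.0248] F [ 0.2 -0.2 -4.3] down(10mm) [-0.0038 -0.      0.0093]
```

Call:
play_rows(increments="-0.01 0 0.03 -0.006 0.02 0 0.1;-0.03 -0.005 0.08 -0.015 0.05 0.003 0.1;-0.05 -0.01 0.12 -0.025 0.09 0.006 0.1;-0.065 -0.02 0.17 -0.035 0.13 0.01 0.1;-0.08 -0.02 0.22 -0.045 0.17 0.015 0.1;-0.1 -0.03 0.27 -0.056 0.2 0.02 0.1;-0.12 -0.04 0.318 -0.063 0.22 0.025 0.1;-0.122 -0.04 0.318 -0.063 0.2206 0.025 0.1")

```text
time: 36.05
ee_pos: [0.452, -0.0262, 0.143]
eef_rot: [0.986, 0.005, 0.168, -0.0]
ft_force: [-0.4, 0.7, -2.5]
width: 0.0236
grip_force: 60.0
```

Call:
play_rows(increments="0 0 0 0 0 0 0.1;0 0 0 0 0 0 0.1;0 0 0 0 0 0 0.1")

```text
time: 36.35
ee_pos: [0.4526, -0.0232, 0.1445]
eef_rot: [0.985, 0.009, 0.17, -0.001]
ft_force: [-0.3, -0.9, -3.6]
width: 0.0238
grip_force: 60.0
```

```bash
python3 -c "
from h import *
print(np.round(read_state()['joint_positions'],2)); back(.10); back(.02)"
```

```text
[ 0.07 -0.23 -0.11  2.27 -0.02  0.76 -1.59]
at [ 0.4526 -0.0232  0.1445] INC [-0.     0.006  0.001] [-0.0022  0.0023 -0.0001] F [-0.3 -0.9 -3.6] down(10mm) [-0.0034 -0.      0.0094]
at [ 0.4526 -0.0232  0.1445] INC [-0.     0.006  0.001] [-0.029   0.0022  0.0753] F [-0.3 -0.9 -3.6] down(10mm) [-0.0034 -0.      0.0094]
```

Call:
play_rows(increments="0 0.006 0 -0.006 0.002 0.013 0.1;0 0.006 0 -0.01 0.002 0.026 0.1;0 0.006 0 -0.016 0.002 0.04 0.1;0 0.006 0 -0.02 0.002 0.053 0.1;0 0.006 0 -0.025 0.002 0.065 0.1;0 0.006 0 -0.029 0.002 0.075 0.1;0 0.006 0 -0.029 0.002 0.075 0.1;0 0.006 0 -0.029 0.002 0.075 0.1")

```text
time: 37.15
ee_pos: [0.4505, -0.0257, 0.0642]
eef_rot: [0.985, 0.008, 0.173, -0.001]
ft_force: [0.2, 0.4, -3.2]
width: 0.0233
grip_force: 60.0
```

Call:
play_rows(increments="0 0 0 0 0 0 0.1;0 0 0 0 0 0 0.1;0 0 0 0 0 0 0.1")

```text
time: 37.45
ee_pos: [0.4506, -0.0261, 0.0643]
eef_rot: [0.985, 0.008, 0.173, -0.001]
ft_force: [0.7, 0.3, -2.8]
width: 0.0229
grip_force: 60.0
```

```bash
python3 -c "
from h import *
back(.02)
camera('top'); back(.005); camera('top'); back(.005); camera('top'); back(0)"
```

```text
at [ 0.4506 -0.0261  0.0643] INC [ 0.    -0.001 -0.   ] [-0.0002 -0.0006  0.0004] F [ 0.7  0.3 -2.8] down(10mm) [-0.0034 -0.      0.0094]
at [ 0.4505 -0.0262  0.0642] INC [ 0.    -0.001 -0.   ] [-0.0051 -0.0007  0.0144] F [-0.  -0.  -3.1] down(10mm) [-0.0034 -0.      0.0094]
at [ 0.4504 -0.0262  0.0641] INC [ 0. -0. -0.] [-0.005  -0.0007  0.0143] F [ 0.4 -0.  -2.8] down(10mm) [-0.0034 -0.      0.0094]
at [ 0.4503 -0.0262  0.064 ] INC [ 0. -0. -0.] [-0.0066 -0.0007  0.019 ] F [-1.3  0.8 -3.3] down(10mm) [-0.0034 -0.      0.0094]
```

Call:
play_rows(increments="0 0 0 -0.002 -0.0007 0.005 0.1;0 0 0 -0.003 -0.0007 0.009 0.1;0 0 0 -0.005 -0.0007 0.013 0.1;0 0 0 -0.006 -0.0007 0.016 0.1;0 0 0 -0.0066 -0.0007 0.019 0.1;0 0 0 -0.0066 -0.0007 0.019 0.1;0 0 0 -0.0066 -0.0007 0.019 0.1")

```text
time: 38.3
ee_pos: [0.4509, -0.0255, 0.044]
eef_rot: [0.985, 0.008, 0.173, -0.001]
ft_force: [-2.6, -0.2, 1.4]
width: 0.0236
grip_force: 60.0
```

Run:
```python
from h import *
back(0)
c=wrist(); cv2.imwrite("pics/w10.png",c["color"][:,:,::-1])
```

```text
at [ 0.4509 -0.0255  0.044 ] INC [ 0.    -0.001 -0.   ] [-0.0003  0.     -0.    ] F [-2.6 -0.2  1.4] down(10mm) [-0.0034 -0.      0.0094]
```

View pics/w10.png

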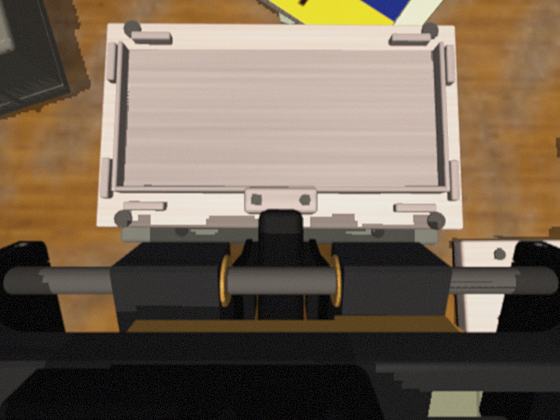

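The tray sits inside all eight stops. I'll release it, back off along the tool axis and move clear.

Call:
play_rows(increments="0 0 0 0 0 0 0.58;0 0 0 0 0 0 0.58;0 0 0 0 0 0 0.58;0 0 0 0 0 0 0.58;0 0 0 0 0 0 0.58;0 0 0 0 0 -0.02 0.58;0 0 0 0 0 -0.05 0.58;0 0 0 0 0 -0.08 0.58")

```text
time: 39.15
ee_pos: [0.4225, -0.0258, 0.1194]
eef_rot: [0.985, 0.008, 0.172, -0.001]
ft_force: [0.1, -0.3, 0.6]
width: 0.0505
grip_force: 0.0
```

Call:
play_rows(increments="0 -0.1 0 0.01 0.02 -0.04 0.58;0 -0.2 0 0.02 0.06 -0.07 0.58;0 -0.35 0 0.03 0.1 -0.1 0.58;0 -0.35 0 0.03 0.15 -0.12 0.58;0 -0.35 0 0.03 0.2 -0.12 0.58;0 -0.35 0 0.03 0.25 -0.12 0.58;0 -0.35 0 0.03 0.3 -0.12 0.58;0 -0.35 0 0.03 0.34 -0.12 0.58")

```text
time: 39.95
ee_pos: [0.4155, -0.3684, 0.2422]
eef_rot: [1.0, 0.008, -0.001, 0.001]
ft_force: [1.0, 0.1, 0.1]
width: 0.0505
grip_force: 0.0
```

Call:
play_rows(increments="0 0 0 0 0 0 0.58;0 0 0 0 0 0 0.58;0 0 0 0 0 0 0.58;0 0 0 0 0 0 0.58")

```text
time: 40.35
ee_pos: [0.4165, -0.3645, 0.2424]
eef_rot: [1.0, 0.009, -0.001, 0.0]
ft_force: [0.2, 0.1, -0.6]
width: 0.0504
grip_force: 0.0
```

Run:
```python
from h import *
c=camera("top"); cv2.imwrite("pics/t4.png",cv2.resize(c["color"][120:300,80:360,::-1],None,fx=2.8,fy=2.8))
I=c["color"].astype(int)
print(rect(c,I.max(2)<75,.070,(240,250,258,290),30))
```

```text
[(array([436.1, -25.8]), 1.8, array([78.1, 23.6]), array([248., 269.]))]
```

View pics/t4.png

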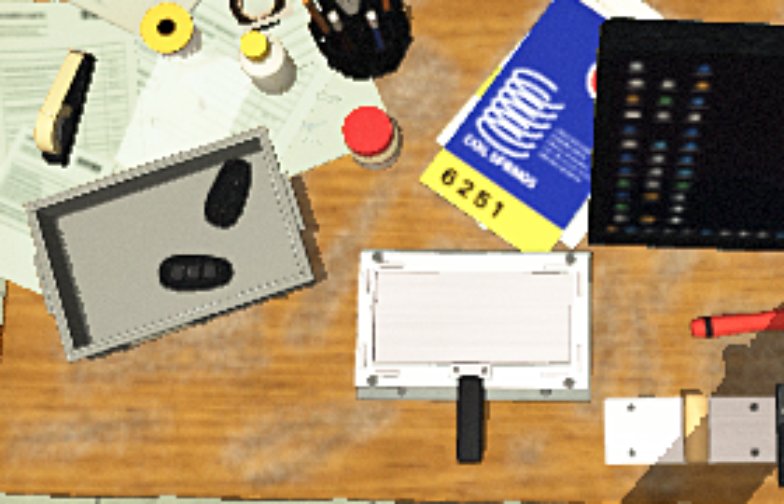

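The final view shows both fobs lying in the tote, at (228,193) and (196,272). The tray is back in exactly its starting pose (its handle measures the same), and the block stands upright at (690,430). Nothing was disturbed, so I'm handing in.

```bash
python3 -c "
from bench import *
print(close_job())"
```

```text
the job is handed in; nothing more can be done
None
```

The job is done and handed in: both fobs present were pressed and tipped into the tote, the empty tray is back between the stops on the press bed, the block stands upright on the desk, and the jar and bottle were undisturbed; the multimeter and cutters were never near the arm's contacts but were not in the last picture, and the hand-in returned no verdict.

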